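# Wipe sawn-off chips from the plate with the scraper block

### The job

Pull the scraper block up out of its narrow holder by its exposed top edge, and with it wipe the five loose steel chips off the plate into the plain empty tray at the plate's end (not the divided tray with the coupons); do not touch the chips with the fingers. Then put the scraper down on the open bench, clear of the plate, both trays and the holder, without dropping it, and leave the other things where they stand.

Things in the scene. Friction and masses are not known exactly. Their poses are not given: they have to be found in the camera images.
- plate: Fixed bare dark steel work plate standing on the bench, 128 mm (its x) by 160 mm (its y); the work face is 24 mm above the bench. Origin at the centre of its underside, on the bench; z up. Along both long sides (x = -60 and +60 mm inside) runs a lip 4 mm thick that stands 6 mm above the work face; both short ends (y = -80 and +80 mm) are open.
- tray: Fixed plain EMPTY grey catch tray, open at the top, standing against one of the two open ends of the plate (either end; it varies) with the same orientation as the plate. Outside 128 x 80 x 22 mm (its x, y, z), walls and floor 4 mm thick, so its rim lies 2 mm below the plate's work face and its inside runs x = -60 to 60, y = -36 to 36 mm. Origin at the centre of its underside, on the bench, 120 mm along the plate's y (+ or -) from the plate's origin.
- coupon_tray: Fixed grey tray of the same outside size against the plate's other open end, divided by three walls into four sections with clean steel test coupons lying in them, none of it higher than the tray's rim. Not to be used. Origin at the centre of its underside.
- holder: Fixed aluminium scraper holder on the bench: base 130 x 64 x 10 mm and two upright walls 116 mm long (its x), 8 mm thick, whose tops are 54 mm above the bench, with a 20 mm wide vertical gap between them (along its x). Low end stops (30 mm above the bench) close the gap's ends. The bench beyond the holder, towards the keyboard (20 mm all round the line x = 0.63, y = 0.24 to 0.36 m), is always bare. Origin at the centre of its underside.
- scraper_mid (a point): Centre of the scraper block, a black plastic slab with a white strip along its lower edge and two steel screws: 104 mm long (its x), 18 mm thick (its y; the lowest 12 mm is 14 mm thick), 80 mm high (its z), about 100 to 210 g; this point is 40 mm above its lower edge. At the start it stands upright in the holder's gap, lower edge 10 mm and top edge 90 mm above the bench, so only the top 36 mm is exposed, with 1 mm play on either side.
- chip0_mid (a point): Centre (half-way up) of a loose steel offcut chip, rectangle 22 x 16 mm, 6 mm thick, 12 g, lying flat on the plate's work face within about 45 mm of its middle, turned any way.
- chip1_mid (a point): Centre (half-way up) of a loose steel offcut chip, rectangle 20 x 18 mm, 6 mm thick, 12 g, lying flat on the plate's work face within about 45 mm of its middle, turned any way.
- chip2_mid (a point): Centre (half-way up) of a loose steel offcut chip, round slice 20 mm across, 6 mm thick, 12 g, lying flat on the plate's work face within about 45 mm of its middle, turned any way.
- chip3_mid (a point): Centre (half-way up) of a loose steel offcut chip, L-shaped piece 22 x 18 mm, 6 mm thick, 12 g, lying flat on the plate's work face within about 45 mm of its middle, turned any way.
- chip4_mid (a point): Centre (half-way up) of a loose steel offcut chip, hexagonal slice 22 mm across its corners, 6 mm thick, 12 g, lying flat on the plate's work face within about 45 mm of its middle, turned any way.
- tweezers: Steel tweezers 129 mm long lying on the bench beside the plate's long far side. A bystander; origin at the centre of its underside.
- flask: Clear hourglass-shaped vessel, 47 mm across, 86 mm high, standing on the bench beside the plate's long near side. A bystander; origin at the centre of its underside.
- tape_roll: Yellow tape roll, 95 mm across, 19 mm high, on the bench to the left of the holder. A bystander; origin at the centre of its underside.
- small_bottle: Small amber bottle with white cap, 29 mm across, 60 mm high, on the bench at the back left of the holder. A bystander; origin at the centre of its underside.
Things that resemble listed ones, but are neither listed nor needed, are in the scene too. What is shaped like the part that bears scraper_mid but orange is not meant.

How it is judged:
By the outcome, as a careful person would: the job done as asked, in the order asked, and still so for the second after the job is handed in, with the robot touching nothing.
It also fails if it takes over 51 s, if anything falls off the work surface, if the arm or the gripper's body presses on something with over 40 N, if the wrist force passes 120 N, or if a joint passes its speed limit or range.

### The arm

A 6-joint arm with a two-finger parallel gripper is mounted at the origin on a cart in front of the work surface, level with it; the furniture and walls round the work are solid. World frame = base frame: x ahead of the robot, y to its left, z up, the work surface at z = 0. Lengths are in m, angles in degrees, forces in N, time in s.
With the tool pointing down it reaches from about 0.3 to 0.95 m from the base axis. Payload 3.1 kg.
Tool frame: the origin (TCP) lies at the centre of the arm's flange, where the gripper is bolted on; the fingertips stand 173 mm ahead of it and the grasp point (between the pads) lies 155 mm ahead of it; z points along the fingers, x is the direction in which the jaws open and shut, and the axes are right-handed (so a half turn about z gives the same grasp; the last joint's range is limited). The gripper opens to 85 mm and grips with 20 to 120 N. Pads are 22 mm wide; open, the fingers measure 114 mm over their backs; the gripper's body (76 mm by 85 mm) begins 54 mm behind the grasp point. The pads swing forward as they close: fully open they stand 13 mm farther back than shut.
Start: joints at [-3.994, 17.653, 93.61, -0, 68.738, -3.994], TCP at [0.625, -0, 0.405] pointing down, gripper open.
Joint ranges: [-175.34, 175.34], [-45.06, 112.39], [2.9, 150.54], [-68.45, 248.45], [3.09, 151.38], [-168.51, 168.51]. Speed limits (degrees/s): [159.86, 159.86, 180, 180, 180, 180].

### API

Orientations are given as a 3x3 rotation matrix whose columns are the frame's x, y, z axes.
In Python, from rig import bot gives the robot as it stands.
- The arm moves only by the tool carry_out, never from a script. Its arguments are lists of equal length, an entry for each row: "slide": the shift along the world's x, y, z scaled (see below), a list of three; "twist": the turn, a rotation vector about the world's x, y, z scaled (see below), a list of three; "fingers": the closure, from 0 (fully open) to 1 (shut). A call has 1 to 8 rows; each row shifts and turns the pose as measured when the row begins; what a row does not reach is not made up. The controller multiplies each number of a shift by 0.05 m and each number of a turn by 5 degrees. A row lasts 1/8 s, in which the tool goes at most 62.5 mm and 10.7 degrees, less where a joint would pass 70% of its speed; a pose out of reach is approached as far as the arm can. A call with a number of a shift or a turn outside -1 to 1 is refused whole. A call with a gripper value outside its range is refused whole. The fingers move at their own pace and stop on an object; "grip_force" is the grip in N (left out, the last holds). Time passes only in rows, so rows that do not move let the fingers close. It gives the time, the measured TCP pose, the force and the opening at its end, in the units of the state.
- bot.get_obs(): the state, without advancing time (a new reading comes with each control period).
- bot.grab_frame(name): name is "scene" or "side" or "wrist"; returns a dict with "img" (400x640x3 uint8, blue, green, red), "K" (3x3 intrinsics, pixels), "D" ([k1, k2, p1, p2, k3] as OpenCV has them; the pictures are not rectified), "rvec" (rotation vector, rad) and "tvec" (3), from world to camera coordinates, as OpenCV has them; the wrist camera has in their place "hand_eye" (4x4, takes a point from camera to tool coordinates, whose origin is the TCP and whose axes are the tool frame's). Camera axes: x right, y down, z forward; pixel columns grow to the right and rows downward; lengths in m; the calibration is good to about 2 mm. A picture is of the moment at which its call begins: read the wrist's pose just before it. There is no depth.
- bot.close_job(): hands the job in, once; it reports no verdict.
The state is a dict: "time": time; "joint_positions": joint angles; "qvel": joint speeds; "joint_efforts": joint torques, N m; "eef_pos": TCP position; "tool_rot": TCP orientation; "wrist_force": force on the tool from outside, world axes, zero at the start; "ft_torque": the same for the moment, N m; "grip_width": finger opening in m.
Only numpy, scipy, OpenCV 4.12 (cv2) and the standard library are available. Lean on these libraries where they do the work, as an engineer would, in place of code of your own. Each camera call takes 0.05 s, during which the arm holds its last target.

## Working session

There is one attempt and no reset: what is moved stays moved. The work goes in short steps, Python scripts to look and compute and a tool call to move; the robot and the scene stay as the last step left them, time stands still between calls to the robot, and variables do not carry over. Pictures are saved under pics/ and viewed, and the job is handed in when it is done.

Besides the shell and the picture viewer there is one more tool, called by a JSON object that holds its "fn" and its "kwargs". carry_out: Moves the arm, as the interface text tells. Shifts and turns lie within -1 to 1; 1 stands for 0.05 m of shift or 5 degrees of turn. Its arguments: {"type":"object","properties":{"slide":{"type":"array","items":{"type":"array","items":{"type":"number","minimum":-1,"maximum":1}}},"twist":{"type":"array","items":{"type":"array","items":{"type":"number","minimum":-1,"maximum":1}}},"fingers":{"type":"array","items":{"type":"number"}},"grip_force":{"type":"number"}},"required":["slide","twist","fingers"]}

```bash
mkdir -p pics; ls; cat > h.py <<'E'
import numpy as np, cv2
from rig import bot
def grab(n,save=None):
    o=bot.get_obs(); f=bot.grab_frame(n)
    K=np.array(f["K"]);D=np.array(f["D"])
    if n=="wrist":
        T=np.eye(4);T[:3,:3]=o["tool_rot"];T[:3,3]=o["eef_pos"]
        C=T@np.array(f["hand_eye"])
    else:
        R=cv2.Rodrigues(np.array(f["rvec"]))[0];C=np.eye(4);C[:3,:3]=R.T;C[:3,3]=-R.T@np.array(f["tvec"]).ravel()
    if save:
        cv2.imwrite("pics/"+save+".png",f["img"]); np.savez("pics/"+save+".npz",K=K,D=D,C=C)
    return f["img"],K,D,C
def load(s):
    z=np.load("pics/"+s+".npz");return cv2.imread("pics/"+s+".png"),z["K"],z["D"],z["C"]
def p2w(s,uv,z):
    _,K,D,C=load(s); uv=np.array(uv,float).reshape(-1,1,2)
    n=cv2.undistortPoints(uv,K,D).reshape(-1,2); d=np.c_[n,np.ones(len(n))]@C[:3,:3].T
    t=(z-C[2,3])/d[:,2]; return C[:3,3]+d*t[:,None]
def w2p(s,P):
    _,K,D,C=load(s); Ci=np.linalg.inv(C)
    return cv2.projectPoints(np.array(P,float).reshape(-1,3),cv2.Rodrigues(Ci[:3,:3])[0],Ci[:3,3],K,D)[0].reshape(-1,2)
def crop(s,x0,y0,w,h,k,out):
    im=load(s)[0][y0:y0+h,x0:x0+w]; cv2.imwrite("pics/"+out+".png",cv2.resize(im,None,fx=k,fy=k,interpolation=cv2.INTER_CUBIC))
E
python3 - <<'E'
from h import *
for n in("scene","side","wrist"): print(n,grab(n,n+"0")[3].round(3))
print(bot.get_obs())
E
```

```text
pics
scene [[ 0.635 -0.574  0.517 -0.186]
 [-0.772 -0.474  0.423 -0.401]
 [ 0.002 -0.668 -0.744  1.037]
 [ 0.     0.     0.     1.   ]]
side [[-0.927 -0.19   0.325  0.071]
 [-0.376  0.507 -0.776  1.249]
 [-0.018 -0.841 -0.541  0.79 ]
 [ 0.     0.     0.     1.   ]]
wrist [[ 1.     0.001 -0.001  0.625]
 [ 0.    -0.955 -0.295  0.076]
 [-0.002  0.295 -0.955  0.372]
 [ 0.     0.     0.     1.   ]]
{'time': 0.15, 'joint_positions': array([-3.99324119e+00,  1.76947022e+01,  9.36733088e+01,  1.79756352e-03,
        6.87393970e+01, -3.99235972e+00]), 'qvel': array([-0.02480794, -0.17317651, -0.29026956,  0.11428233,  0.0461544 ,
       -0.0407151 ]), 'joint_efforts': array([-7.71605373e-04, -4.15801048e+01, -2.77146006e+01, -1.83032253e-04,
        6.02632252e-03, -2.39092765e-05]), 'eef_pos': array([6.24660291e-01, 3.62488346e-06, 4.03688092e-01]), 'tool_rot': array([[ 9.99998255e-01, -2.69374232e-05, -1.86803483e-03],
       [-2.66391188e-05, -9.99999987e-01,  1.59713593e-04],
       [-1.86803911e-03, -1.59663551e-04, -9.99998242e-01]]), 'wrist_force': array([-0.27237213,  0.67971683,  0.45891435]), 'ft_torque': array([0.00904839, 0.01680322, 0.0410422 ]), 'grip_width': 0.08575398827761835}
```

View pics/scene0.png

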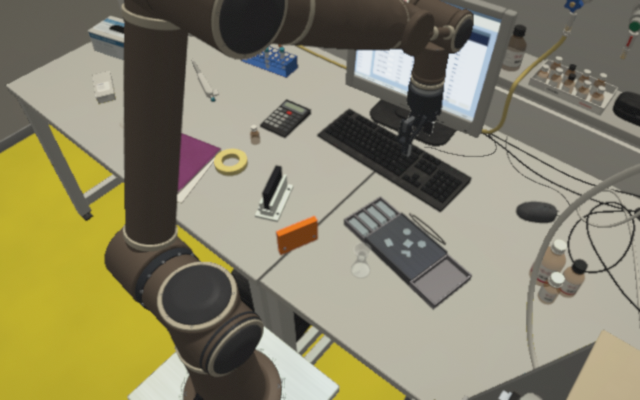

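View pics/side0.png

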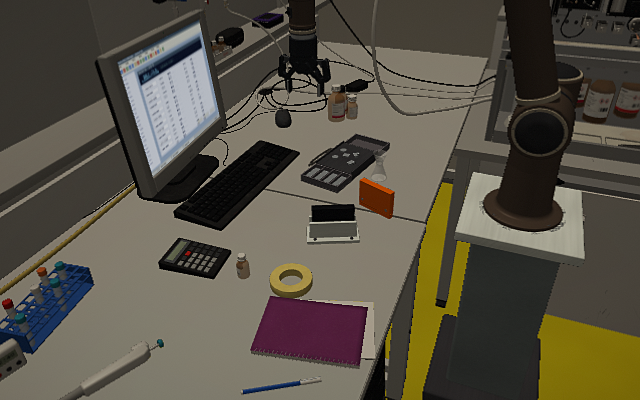

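View pics/wrist0.png

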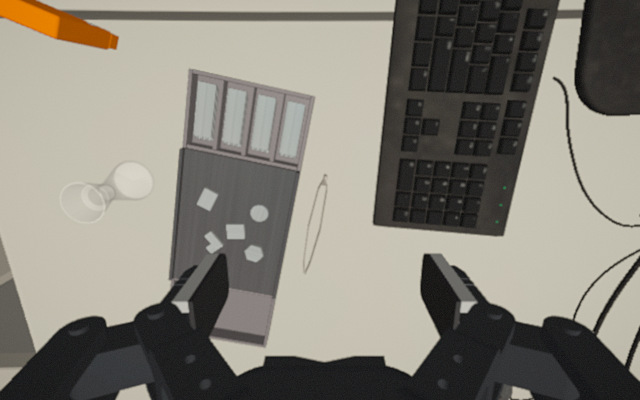

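The scene view has two scraper-shaped slabs. The black one is in the aluminium holder at scene (272,187) / side (333,213), and the orange one is standing free at scene (297,235). The black one matches the description. The plain tray is the right-hand (-y) one, at wrist (240,315). I'll enlarge these.

```bash
python3 - <<'E'
from h import *
crop("scene0",230,150,110,110,6,"c1"); crop("side0",290,185,120,75,6,"c2"); crop("wrist0",150,50,190,300,2.6*.75,"c3")
E
```

```text
(no output)
```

View pics/c1.png

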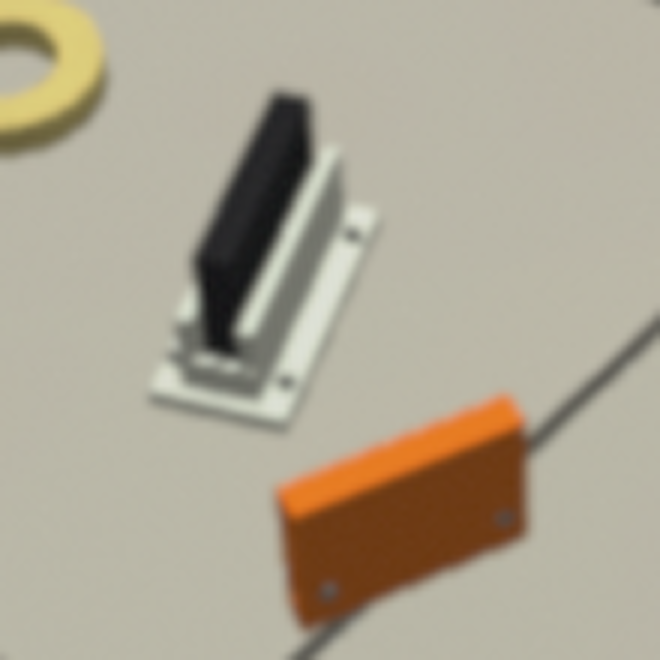

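View pics/c2.png

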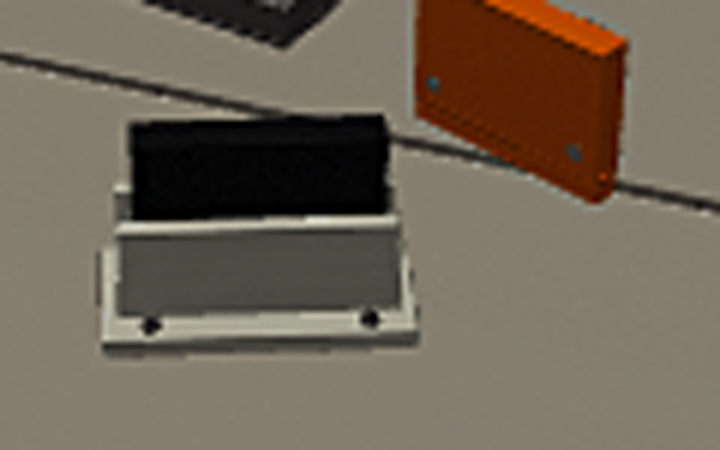

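View pics/c3.png

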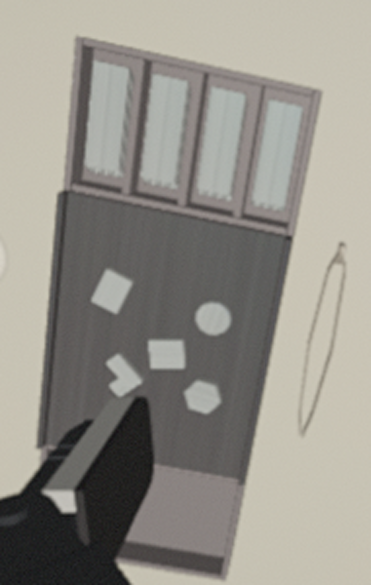

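```bash
python3 - <<'E'
from h import *
a=lambda L,s,o:(np.array(L)/s+np.array(o)).tolist()
P=p2w("wrist0",a([(62,192),(292,237),(243,484),(40,447)],1.95,(150,50)),.03);print(P.round(4)); print(np.linalg.norm(np.diff(P,axis=0),axis=1))
T=p2w("wrist0",a([(78,38),(320,92),(226,578)],1.95,(150,50)),.022);print(T.round(4),np.linalg.norm(np.diff(T,axis=0),axis=1))
S=p2w("scene0",a([(275,95),(310,102),(235,267),(198,258)],6,(230,150)),.09);print(S.round(4),S.mean(0),np.linalg.norm(np.diff(S,axis=0),axis=1))
S=p2w("side0",a([(130,122),(385,115),(388,138),(130,143)],6,(290,185)),.09);print(S.round(4),S.mean(0),np.linalg.norm(np.diff(S,axis=0),axis=1))
O=p2w("scene0",a([(505,397),(525,420),(297,515),(278,490)],6,(230,150)),.08);print("orange",O.round(4))
E
```

```text
[[ 0.4761  0.0207  0.03  ]
 [ 0.5984 -0.0037  0.03  ]
 [ 0.5648 -0.1601  0.03  ]
 [ 0.4435 -0.1339  0.03  ]]
[0.12462603 0.15992023 0.12411899]
[[ 0.4911  0.098   0.022 ]
 [ 0.6141  0.0721  0.022 ]
 [ 0.5491 -0.2375  0.022 ]] [0.12569025 0.31636148]
[[0.4714 0.3104 0.09  ]
 [0.4779 0.2957 0.09  ]
 [0.3873 0.2539 0.09  ]
 [0.3811 0.2692 0.09  ]] [0.42943205 0.2823152  0.09      ] [0.01606961 0.09982893 0.01649724]
[[0.4803 0.3033 0.09  ]
 [0.3854 0.2622 0.09  ]
 [0.3791 0.2774 0.09  ]
 [0.4746 0.3171 0.09  ]] [0.42985804 0.29000068 0.09      ] [0.10335523 0.01644491 0.10339947]
orange [[0.4113 0.1283 0.08  ]
 [0.4073 0.1144 0.08  ]
 [0.3143 0.152  0.08  ]
 [0.3186 0.1662 0.08  ]]
```

{"fn": "carry_out", "kwargs": {"slide": [[-0.28, 0.4, 0], [-0.28, 0.4, 0], [-0.28, 0.4, 0], [-0.28, 0.4, 0], [-0.28, 0.4, 0], [-0.28, 0.4, 0], [-0.28, 0.4, 0], [-0.28, 0.4, 0]], "twist": [[0, 0, -1], [0, 0, -1], [0, 0, -1], [0, 0, -1], [0, 0, -1], [0, 0, -1], [0, 0, -1], [0, 0, -1]], "fingers": [0, 0, 0, 0, 0, 0, 0, 0]}}

```text
time: 1.15
eef_pos: [0.5084, 0.1628, 0.4]
tool_rot: [[0.749, -0.663, -0.007], [-0.663, -0.749, 0.003], [-0.007, 0.003, -1.0]]
wrist_force: [-0.1, 0.2, 0.0]
grip_width: 0.0856
```

{"fn": "carry_out", "kwargs": {"slide": [[-0.28, 0.44, 0], [-0.28, 0.44, 0], [-0.28, 0.44, 0], [-0.28, 0.44, 0], [-0.28, 0.44, 0], [-0.28, 0.44, 0], [0, 0, 0]], "twist": [[0, 0, -1], [0, 0, -1], [0, 0, -1], [0, 0, -1], [0, 0, -1], [0, 0, 0], [0, 0, 0]], "fingers": [0, 0, 0, 0, 0, 0, 0]}}

```text
time: 2.02
eef_pos: [0.4192, 0.2992, 0.3977]
tool_rot: [[0.386, -0.923, -0.009], [-0.923, -0.386, 0.004], [-0.008, 0.007, -1.0]]
wrist_force: [1.0, -0.5, -0.7]
grip_width: 0.0854
```

```bash
python3 - <<'E'
from h import *
grab("wrist","w1"); print(bot.get_obs())
E
```

```text
{'time': 2.075, 'joint_positions': array([ 30.46096806,   5.99024935, 108.55869675,   0.49224731,
        65.78313001,  97.61244196]), 'qvel': array([-1.41597129,  0.02159092, -0.20620585, -0.52261941, -0.01496611,
       -0.36656629]), 'joint_efforts': array([ 4.97996695e-01, -3.17622685e+01, -2.70001745e+01,  9.01752245e-02,
        1.54630624e-02,  2.41136964e-02]), 'eef_pos': array([0.41969833, 0.29860979, 0.39773924]), 'tool_rot': array([[ 0.38499402, -0.92287561, -0.00895583],
       [-0.9228927 , -0.38503824,  0.00382265],
       [-0.00697617,  0.00679358, -0.99995259]]), 'wrist_force': array([-1.14245821,  0.48136197, -0.20011803]), 'ft_torque': array([ 0.05063029, -0.00979503,  0.02203127]), 'grip_width': 0.08585410229461729}
```

View pics/w1.png

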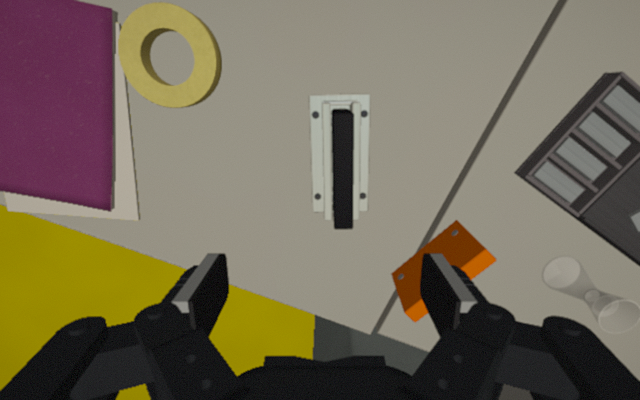

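```bash
python3 - <<'E'
from h import *
crop("w1",300,85,80,150,4,"c4")
E
```

```text
(no output)
```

View pics/c4.png

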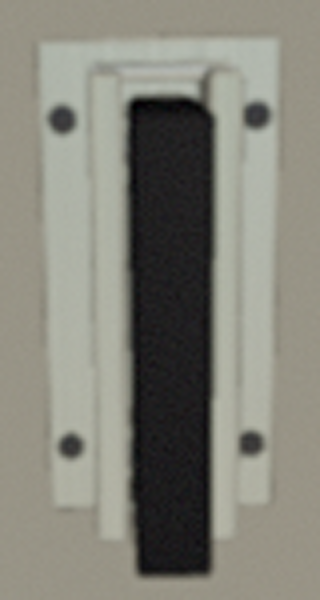

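```bash
python3 - <<'E'
from h import *
a=lambda L,s,o:(np.array(L)/s+np.array(o)).tolist()
for n,L,z in (("top",[(131,97),(213,100),(211,575),(138,575)],.09),("base",[(40,40),(278,38),(270,505),(54,508)],.01),("wall",[(92,72),(240,72),(234,540),(101,540)],.054)):
    P=p2w("w1",a(L,4,(300,85)),z);print(n,P.round(4).tolist(),P.mean(0).round(4),np.linalg.norm(np.diff(P,axis=0),axis=1).round(4))
    for i,j in((3,0),(2,1)):
        d=P[j]-P[i];print(np.degrees(np.arctan2(d[1],d[0])))
print(np.degrees(np.arctan2(-.9229,.385)))
E
```

```text
top [[0.4778, 0.3187, 0.09], [0.4837, 0.3031, 0.09], [0.3881, 0.2605, 0.09], [0.3817, 0.2758, 0.09]] [0.4328 0.2895 0.09  ] [0.0167 0.1046 0.0166]
24.038808955507417
24.00834895324932
base [[0.4787, 0.343, 0.01], [0.5029, 0.2865, 0.01], [0.3855, 0.234, 0.01], [0.3605, 0.291, 0.01]] [0.4319 0.2886 0.01  ] [0.0615 0.1285 0.0623]
23.756693597169548
24.10577895966622
wall [[0.478, 0.3277, 0.054], [0.4911, 0.2965, 0.054], [0.3861, 0.2501, 0.054], [0.3729, 0.2814, 0.054]] [0.432  0.2889 0.054 ] [0.0338 0.1148 0.0339]
23.800504134015245
23.85779928695586
-67.3558941583674
```

{"fn": "carry_out", "kwargs": {"slide": [[0.12, -0.1, -0.5], [0.12, -0.1, -0.5], [0, 0, -0.5], [0, 0, -0.5], [0, 0, -0.5], [0, 0, -0.2], [0, 0, 0]], "twist": [[-0.04, -0.1, 0.27], [0, 0, 0], [0, 0, 0], [0, 0, 0], [0, 0, 0], [0, 0, 0], [0, 0, 0]], "fingers": [0, 0, 0, 0, 0, 0, 0]}}

```text
time: 2.95
eef_pos: [0.436, 0.283, 0.2599]
tool_rot: [[0.403, -0.915, 0.005], [-0.915, -0.403, -0.002], [0.003, -0.004, -1.0]]
wrist_force: [0.1, -0.6, -0.0]
grip_width: 0.0855
```

```bash
python3 - <<'E'
from h import *
grab("wrist","w2"); o=bot.get_obs();R=o["tool_rot"]; print(o["eef_pos"],R,np.degrees(np.arctan2(R[1,0],R[0,0])))
print(w2p("w2",[[.4302,.2931,.09]]))
E
```

```text
[0.43622305 0.28310694 0.26040006] [[ 0.40339163 -0.91501063  0.00554422]
 [-0.91502123 -0.40340379 -0.00123679]
 [ 0.00336824 -0.00457417 -0.99998387]] -66.2094791749883
[[298.73392877 265.52771235]]
```

View pics/w2.png

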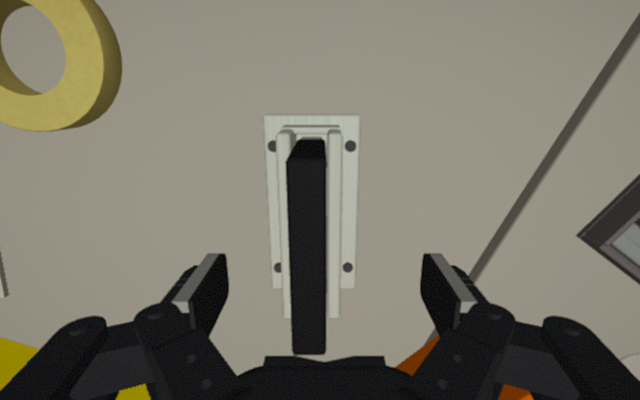

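```bash
python3 - <<'E'
from h import *
P=p2w("w2",[(287,160),(327,160),(326,353),(292,353)],.09);print(P.round(4),P.mean(0),np.linalg.norm(np.diff(P,axis=0),axis=1).round(4))
C=load("w2")[3];o=bot.get_obs()
# tool axis at top height -> pixel
print(w2p("w2",[o["eef_pos"]+o["tool_rot"][:,2]*.17]))
E
```

```text
[[0.4748 0.317  0.09  ]
 [0.4817 0.3014 0.09  ]
 [0.3894 0.261  0.09  ]
 [0.3825 0.277  0.09  ]] [0.43210397 0.28908995 0.09      ] [0.0171 0.1007 0.0175]
[[324.45678696 261.58100891]]
```

{"fn": "carry_out", "kwargs": {"slide": [[-0.08, 0.12, 0], [0, 0, -0.2], [0, 0, -0.2], [0, 0, 0]], "twist": [[0.01, 0.06, 0.04], [0, 0, 0], [0, 0, 0], [0, 0, 0]], "fingers": [0, 0, 0, 0]}}

```text
time: 3.5
eef_pos: [0.433, 0.2903, 0.2418]
tool_rot: [[0.407, -0.913, 0.005], [-0.913, -0.407, 0.002], [-0.0, -0.005, -1.0]]
wrist_force: [0.1, 0.1, -0.3]
grip_width: 0.0853
```

{"fn": "carry_out", "kwargs": {"slide": [[-0.03, -0.03, -0.12], [0, 0, -0.1], [0, 0, 0]], "twist": [[-0.02, 0.06, 0], [0, 0, 0], [0, 0, 0]], "fingers": [0, 0, 0]}}

```text
time: 3.88
eef_pos: [0.4313, 0.2886, 0.2298]
tool_rot: [[0.407, -0.913, -0.001], [-0.913, -0.407, 0.0], [-0.001, 0.001, -1.0]]
wrist_force: [-0.9, -0.5, -0.5]
grip_width: 0.0853
```

{"fn": "carry_out", "kwargs": {"slide": [[0, 0, 0.04], [0, 0, 0], [0, 0, 0], [0, 0, 0], [0, 0, 0], [0, 0, 0], [0, 0, 0], [0, 0, 0]], "twist": [[0, 0, 0], [0, 0, 0], [0, 0, 0], [0, 0, 0], [0, 0, 0], [0, 0, 0], [0, 0, 0], [0, 0, 0]], "fingers": [0, 0.4, 0.7, 1, 1, 1, 1, 1], "grip_force": 70}}

```text
time: 4.88
eef_pos: [0.4318, 0.2889, 0.2327]
tool_rot: [[0.407, -0.913, 0.0], [-0.913, -0.407, 0.001], [-0.001, -0.0, -1.0]]
wrist_force: [-0.3, 0.8, 0.1]
grip_width: 0.0169
```

{"fn": "carry_out", "kwargs": {"slide": [[0, 0, 0.2], [0, 0, 0.3], [0, 0, 0.4], [0, 0, 0.4], [0, 0, 0.4], [0, 0, 0.4], [0, 0, 0.4], [0, 0, 0]], "twist": [[0, 0, 0], [0, 0, 0], [0, 0, 0], [0, 0, 0], [0, 0, 0], [0, 0, 0], [0, 0, 0], [0, 0, 0]], "fingers": [1, 1, 1, 1, 1, 1, 1, 1]}}

```text
time: 5.88
eef_pos: [0.4311, 0.2885, 0.3682]
tool_rot: [[0.407, -0.913, 0.004], [-0.913, -0.407, 0.003], [-0.001, -0.005, -1.0]]
wrist_force: [1.4, -0.6, -2.1]
grip_width: 0.0173
```

```bash
python3 - <<'E'
from h import *
grab("wrist","w3");grab("side","s3"); o=bot.get_obs();print(o["eef_pos"],o["wrist_force"],o["ft_torque"],o["grip_width"])
crop("s3",240,100,200,160,3.5,"c5")
E
```

```text
[0.43029662 0.28804038 0.36576754] [ 0.55518918 -0.67864261 -1.50754513] [0.01640105 0.01554436 0.02149116] 0.016926635997509085
```

View pics/w3.png

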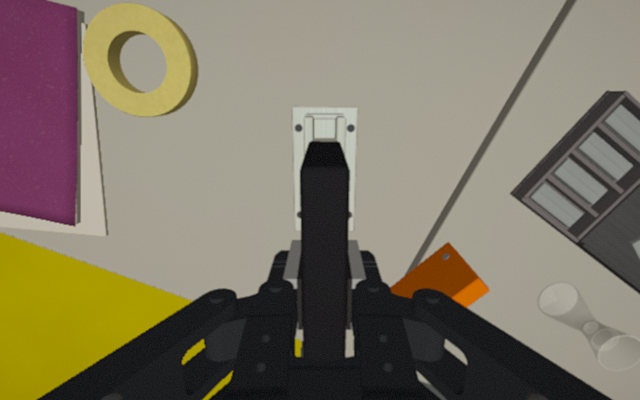

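View pics/c5.png

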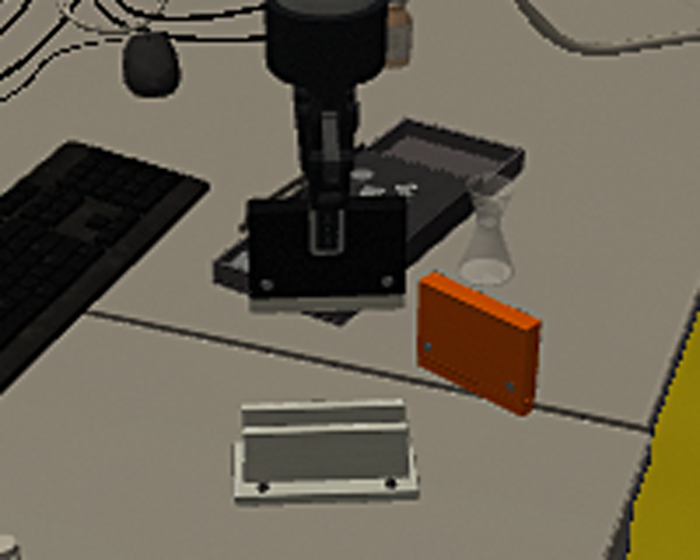

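{"fn": "carry_out", "kwargs": {"slide": [[0.1, -0.3, 0], [0.2, -0.6, 0], [0.2, -0.6, 0], [0.2, -0.6, 0], [0.2, -0.6, 0], [0.2, -0.6, 0], [0.2, -0.6, 0], [0.2, -0.6, 0]], "twist": [[0, 0, -0.6], [0, 0, -0.7], [0, 0, -0.7], [0, 0, -0.7], [0, 0, -0.7], [0, 0, -0.7], [0, 0, -0.7], [0, 0, -0.7]], "fingers": [1, 1, 1, 1, 1, 1, 1, 1]}}

```text
time: 6.98
eef_pos: [0.5032, 0.0505, 0.3564]
tool_rot: [[-0.087, -0.996, -0.018], [-0.996, 0.087, -0.003], [0.005, 0.017, -1.0]]
wrist_force: [0.2, -0.6, -1.6]
grip_width: 0.0168
```

{"fn": "carry_out", "kwargs": {"slide": [[0.25, -0.6, 0], [0.2, -0.4, 0], [0, 0, -0.2], [0, 0, 0], [0, 0, 0]], "twist": [[0.02, -0.1, -0.7], [0, -0.05, -0.5], [0, 0, 0], [0, 0, 0], [0, 0, 0]], "fingers": [1, 1, 1, 1, 1]}}

```text
time: 7.6
eef_pos: [0.5233, -0.0056, 0.3404]
tool_rot: [[-0.205, -0.979, -0.016], [-0.979, 0.205, -0.0], [0.003, 0.015, -1.0]]
wrist_force: [-0.2, 0.1, -0.9]
grip_width: 0.0173
```

```bash
python3 - <<'E'
from h import *
grab("wrist","w4");grab("scene","e4"); o=bot.get_obs();R=o["tool_rot"];print(o["eef_pos"],R,np.degrees(np.arctan2(R[1,0],R[0,0])),o["wrist_force"])
crop("e4",330,180,150,130,5,"c6")
E
```

```text
[ 0.523309   -0.00537734  0.34058462] [[-2.04059812e-01 -9.78832277e-01 -1.57151949e-02]
 [-9.78952913e-01  2.04086226e-01 -7.87120932e-05]
 [ 3.28430075e-03  1.53683739e-02 -9.99876506e-01]] -101.77453131218465 [ 0.10597672 -0.19584954 -1.65481884]
```

View pics/w4.png

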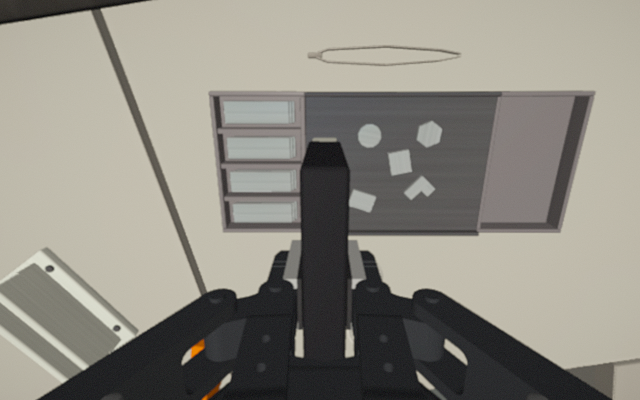

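View pics/c6.png

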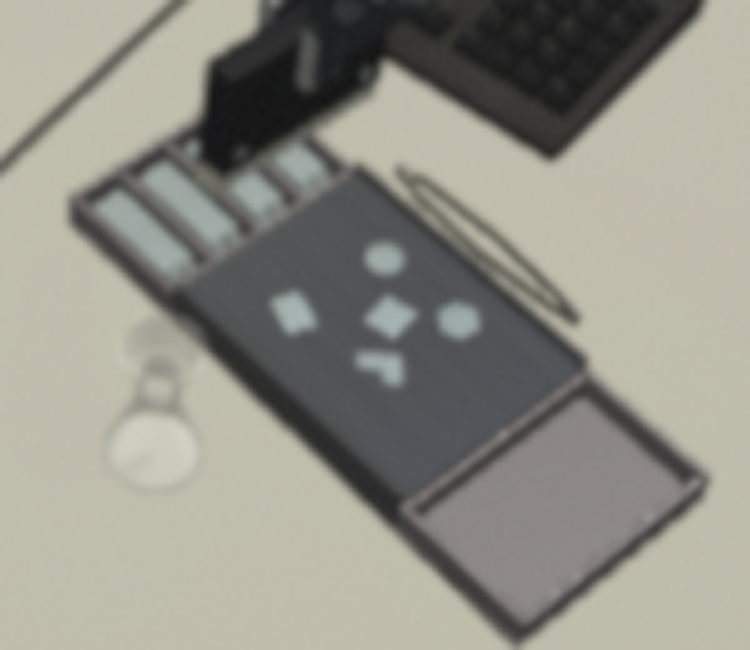

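```bash
python3 - <<'E'
from h import *
crop("w4",200,75,410,175,1.95,"c7")
T=p2w("w4",[(210,92),(593,92),(560,232),(222,233)],.022)
L=p2w("w4",[(305,93),(501,95),(480,235)],.03)
ch=p2w("w4",[(370,135),(429,134),(400,162),(420,189),(362,200)],.03)
yaw=np.radians(-11.8);R=np.array([[np.cos(yaw),-np.sin(yaw)],[np.sin(yaw),np.cos(yaw)]]);c=np.array([.520,-.070])
print(T.round(4),np.linalg.norm(np.diff(T,axis=0),axis=1),T.mean(0))
for i,j in((0,1),(3,2)):
  d=T[i]-T[j];print(np.degrees(np.arctan2(d[1],d[0]))-90)
for A in(T,L,ch):print(((A[:,:2]-c)@R).round(4).tolist())
E
```

```text
[[ 0.6127  0.0714  0.022 ]
 [ 0.5474 -0.2372  0.022 ]
 [ 0.4241 -0.2128  0.022 ]
 [ 0.4886  0.0997  0.022 ]] [0.31538521 0.12568854 0.31913352] [ 0.51819762 -0.06973501  0.022     ]
-11.945700773430488
-11.654516009408368
[[0.0618, 0.1573], [0.061, -0.1581], [-0.0647, -0.1594], [-0.0655, 0.1597]]
[[0.0613, 0.0785], [0.0594, -0.0795], [-0.0641, -0.081]]
[[0.0278, 0.0245], [0.0285, -0.0249], [0.0047, -0.0023], [-0.0197, -0.0217], [-0.0299, 0.0291]]
```

View pics/c7.png

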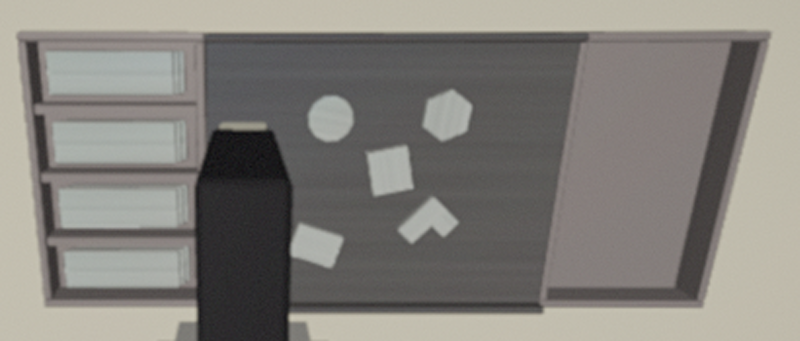

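{"fn": "carry_out", "kwargs": {"slide": [[0.16, -0.08, 0], [0, 0, -0.3], [0, 0, -0.4], [0, 0, -0.4], [0, 0, -0.4], [0, 0, 0], [0, 0, 0]], "twist": [[0, -0.2, 0], [0, 0, 0], [0, 0, 0], [0, 0, 0], [0, 0, 0], [0, 0, 0], [0, 0, 0]], "fingers": [1, 1, 1, 1, 1, 1, 1]}}

```text
time: 8.57
eef_pos: [0.5316, -0.008, 0.2615]
tool_rot: [[-0.201, -0.98, 0.003], [-0.98, 0.201, 0.0], [-0.001, -0.003, -1.0]]
wrist_force: [-0.1, 0.0, -0.8]
grip_width: 0.0169
```

Tilt and position are good. Lowering to just above the work face.

{"fn": "carry_out", "kwargs": {"slide": [[0, -0.02, -0.16], [0, 0, -0.06], [0, 0, 0]], "twist": [[0, 0.03, 0], [0, 0, 0], [0, 0, 0]], "fingers": [1, 1, 1]}}

```text
time: 8.95
eef_pos: [0.5324, -0.0091, 0.2514]
tool_rot: [[-0.201, -0.98, 0.004], [-0.98, 0.201, -0.0], [-0.001, -0.004, -1.0]]
wrist_force: [-0.6, 0.2, -1.3]
grip_width: 0.0167
```

```bash
python3 - <<'E'
from h import *
grab("wrist","w5");grab("scene","e5");grab("side","s5"); o=bot.get_obs();R=o["tool_rot"];print(o["eef_pos"],R,np.degrees(np.arctan2(R[1,0],R[0,0])),o["wrist_force"])
crop("e5",330,170,150,130,5,"c8");crop("s5",280,100,130,110,6,"c9")
E
```

```text
[ 0.53251622 -0.00909003  0.25158827] [[-2.01219829e-01 -9.79536507e-01  4.33728455e-03]
 [-9.79545910e-01  2.01220642e-01 -2.52458763e-04]
 [-6.25458608e-04 -4.29936905e-03 -9.99990562e-01]] -101.60830265729919 [-0.29875763 -0.27352418 -1.30382221]
```

View pics/w5.png

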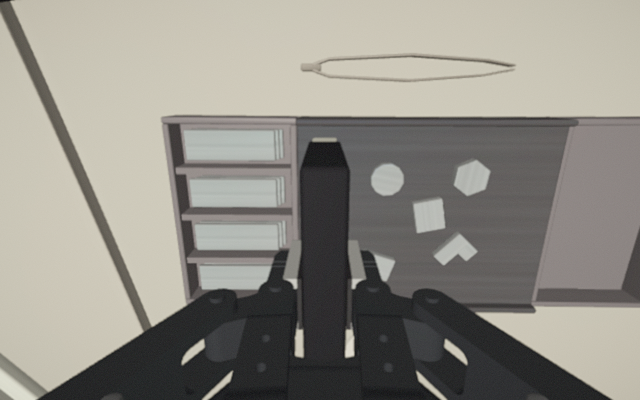

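View pics/c8.png

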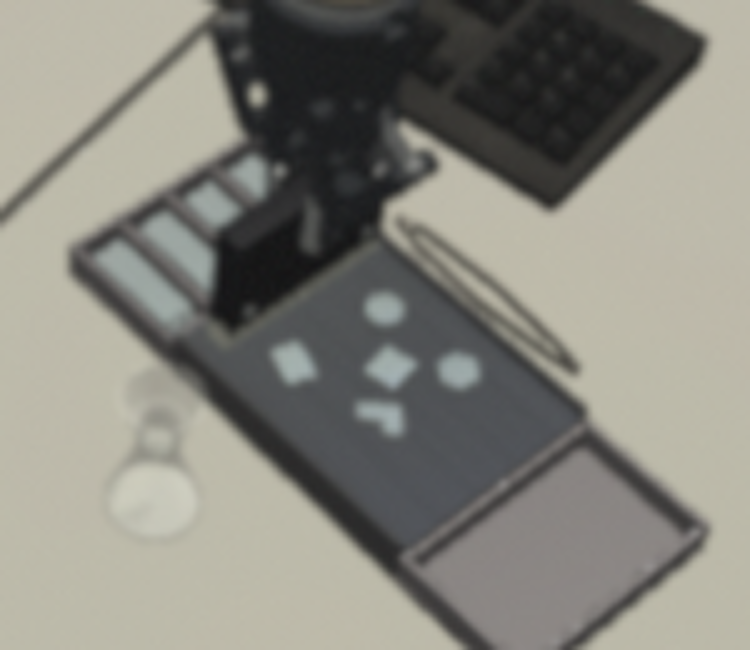

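View pics/c9.png

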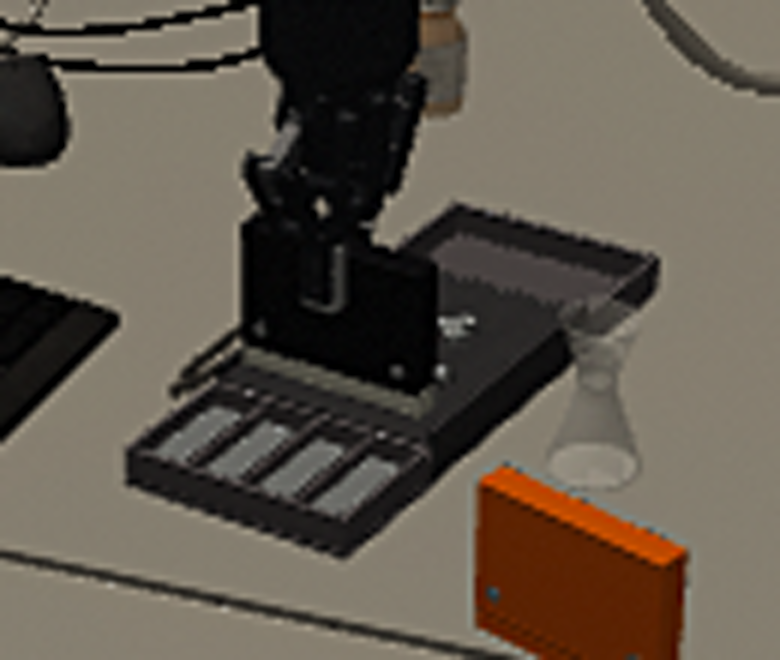

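```bash
python3 - <<'E'
from h import *
yaw=np.radians(-11.8);R=np.array([[np.cos(yaw),-np.sin(yaw)],[np.sin(yaw),np.cos(yaw)]]);c=np.array([.5185,-.070])
f=lambda s,uv,z:((p2w(s,uv,z)[:,:2]-c)@R).round(4).tolist()
a=lambda L,s,o:(np.array(L)/s+np.array(o)).tolist()
print("scr",f("e5",a([(228,345),(378,243)],5,(330,170)),.0285))
print("lips top e5",f("e5",a([(585,412),(380,232),(402,555),(185,345)],5,(330,170)),.03))
print("scr side",f("s5",a([(243,350),(428,415)],6,(280,100)),.0285))
print("lip far end w5", f("w5",[(297,118),(577,121),(534,310)],.03))
print("tcp",((bot.get_obs()["eef_pos"][:2]-c)@R))
crop("e5",365,205,75,70,10,"c10")
E
```

```text
scr [[-0.0471, 0.0551], [0.0559, 0.0553]]
lips top e5 [[0.0587, -0.0835], [0.0608, 0.0591], [-0.0671, -0.0855], [-0.0644, 0.0675]]
scr side [[0.0599, 0.058], [-0.0534, 0.0645]]
lip far end w5 [[0.0644, 0.0786], [0.0628, -0.0785], [-0.061, -0.0778]]
tcp [0.00126417 0.06248904]
```

View pics/c10.png

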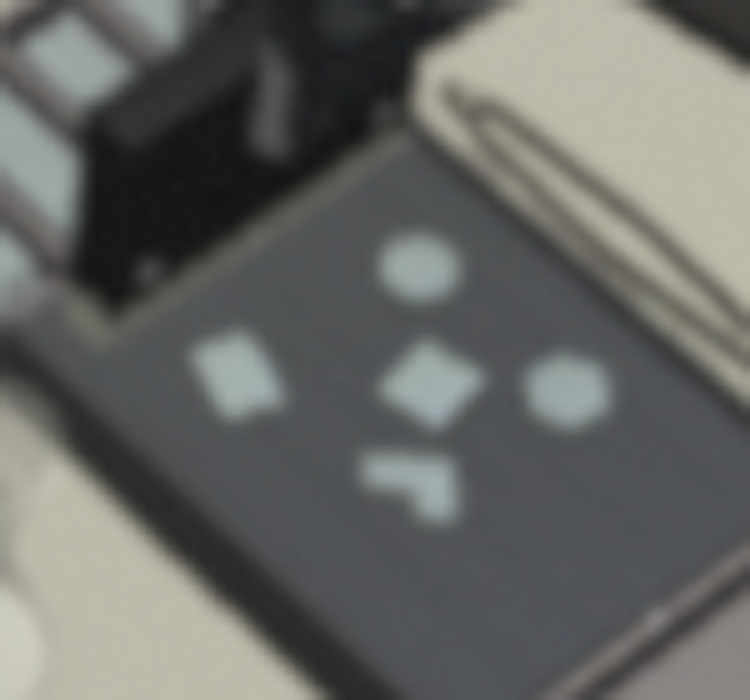

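{"fn": "carry_out", "kwargs": {"slide": [[-0.06, 0.01, -0.05], [0, 0, 0]], "twist": [[0, 0.05, -0.03], [0, 0, 0]], "fingers": [1, 1]}}

```text
time: 9.35
eef_pos: [0.5293, -0.0086, 0.2492]
tool_rot: [[-0.204, -0.979, 0.0], [-0.979, 0.204, -0.0], [0.0, -0.0, -1.0]]
wrist_force: [0.6, 0.1, -1.6]
grip_width: 0.0169
```

{"fn": "carry_out", "kwargs": {"slide": [[0, 0, -0.03], [0, 0, 0]], "twist": [[0, 0, 0], [0, 0, 0]], "fingers": [1, 1]}}

```text
time: 9.6
eef_pos: [0.5293, -0.0085, 0.2477]
tool_rot: [[-0.204, -0.979, 0.0], [-0.979, 0.204, -0.0], [0.0, -0.0, -1.0]]
wrist_force: [-0.0, 0.3, -1.0]
grip_width: 0.0172
```

{"fn": "carry_out", "kwargs": {"slide": [[0, 0, -0.02], [0, 0, 0]], "twist": [[0, 0, 0], [0, 0, 0]], "fingers": [1, 1]}}

```text
time: 9.85
eef_pos: [0.5295, -0.0086, 0.2468]
tool_rot: [[-0.204, -0.979, 0.001], [-0.979, 0.204, -0.0], [0.0, -0.001, -1.0]]
wrist_force: [-0.8, 0.8, -1.4]
grip_width: 0.0168
```

{"fn": "carry_out", "kwargs": {"slide": [[-0.03, -0.14, 0], [-0.05, -0.24, 0], [-0.05, -0.24, 0], [-0.05, -0.24, 0]], "twist": [[0, 0, 0], [0, 0, 0], [0, 0, 0], [0, 0, 0]], "fingers": [1, 1, 1, 1]}}

```text
time: 10.35
eef_pos: [0.5199, -0.054, 0.2468]
tool_rot: [[-0.203, -0.979, 0.001], [-0.979, 0.203, -0.0], [0.0, -0.001, -1.0]]
wrist_force: [0.0, 0.2, -0.8]
grip_width: 0.0171
```

```bash
cat > st.py <<'E'
from h import *
import sys
yaw=np.radians(-11.8);R=np.array([[np.cos(yaw),-np.sin(yaw)],[np.sin(yaw),np.cos(yaw)]]);c=np.array([.5185,-.070])
t=sys.argv[1]
grab("wrist","w"+t);grab("scene","e"+t)
o=bot.get_obs();Q=o["tool_rot"];print(o["time"],o["eef_pos"],Q[:,2],np.degrees(np.arctan2(Q[1,0],Q[0,0])),o["wrist_force"],"plate",(o["eef_pos"][:2]-c)@R)
crop("e"+t,340,190,140,120,4,"ce"); a=cv2.imread("pics/ce.png"); b=load("w"+t)[0][50:350,100:640]; b=cv2.resize(b,None,fx=.42,fy=.42) if 0 else b
h=np.zeros((480+300-180,800,3),np.uint8); cv2.imwrite("pics/j"+t+".png",np.vstack([np.hstack([a,np.zeros((480,240,3),np.uint8)])[:,:800][:480-0:1][::1],])) 
E
sed -i '/^crop/,$d' st.py; echo 'crop("e"+t,340,190,140,120,5,"ce"+t)' >> st.py; python3 st.py 6
```

```text
10.45 [ 0.51989312 -0.05444244  0.24678417] [ 5.99088252e-04 -8.95534742e-04 -9.99999420e-01] -101.7934176969297 [-0.12901256 -0.47206747 -1.17990739] plate [-0.00181778  0.01551368]
```

View pics/w6.png

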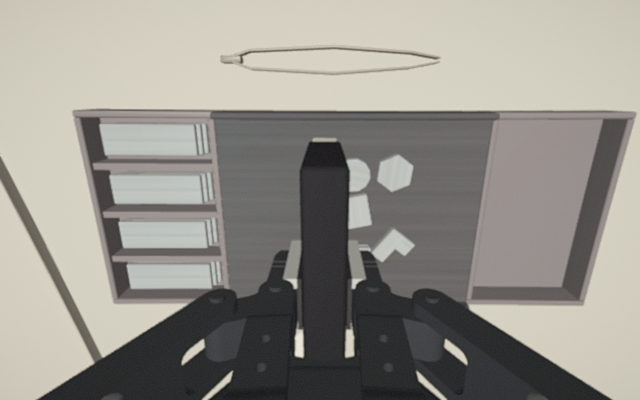

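View pics/ce6.png

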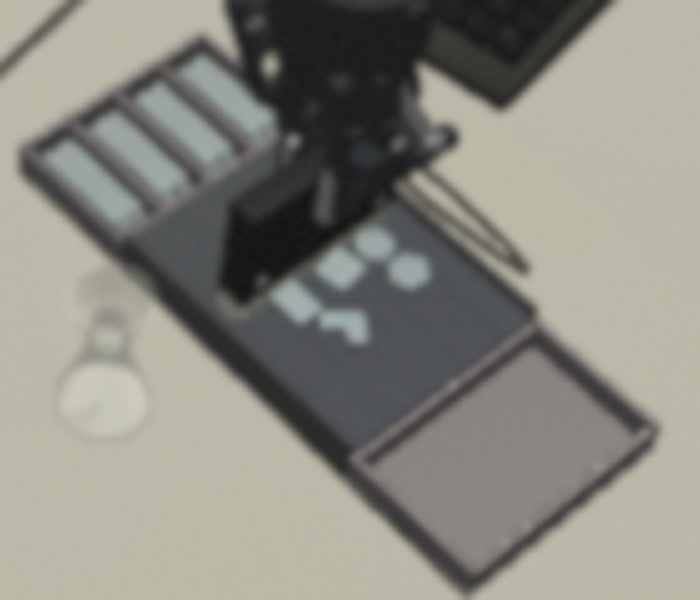

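Chips are being pushed cleanly and the scraper is centred between the lips. Carrying on.

{"fn": "carry_out", "kwargs": {"slide": [[-0.04, -0.2, 0], [-0.04, -0.24, 0], [-0.05, -0.24, 0], [-0.05, -0.24, 0], [-0.05, -0.24, 0]], "twist": [[0, 0, 0], [0, 0, 0], [0, 0, 0], [0, 0, 0], [0, 0, 0]], "fingers": [1, 1, 1, 1, 1]}}

```text
time: 11.08
eef_pos: [0.5076, -0.1158, 0.2468]
tool_rot: [[-0.204, -0.979, 0.001], [-0.979, 0.204, -0.001], [0.0, -0.001, -1.0]]
wrist_force: [-0.3, 0.5, -0.9]
grip_width: 0.0172
```

```bash
python3 st.py 7
```

```text
11.175 [ 0.50763136 -0.11627575  0.24679856] [ 7.63410386e-04 -1.09555158e-03 -9.99999108e-01] -101.83053462850323 [ 0.18867558  0.38079033 -0.79173927] plate [-0.00117575 -0.04752041]
```

View pics/w7.png

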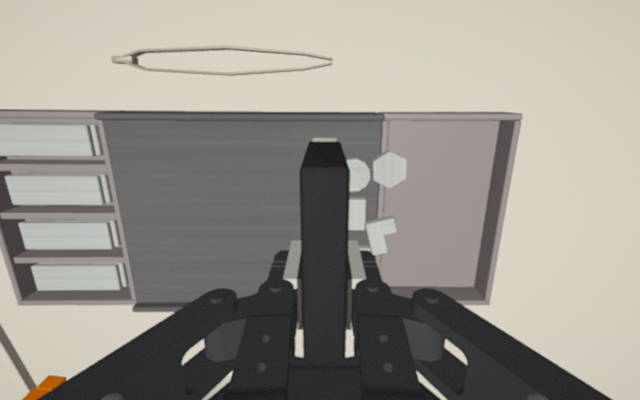

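View pics/ce7.png

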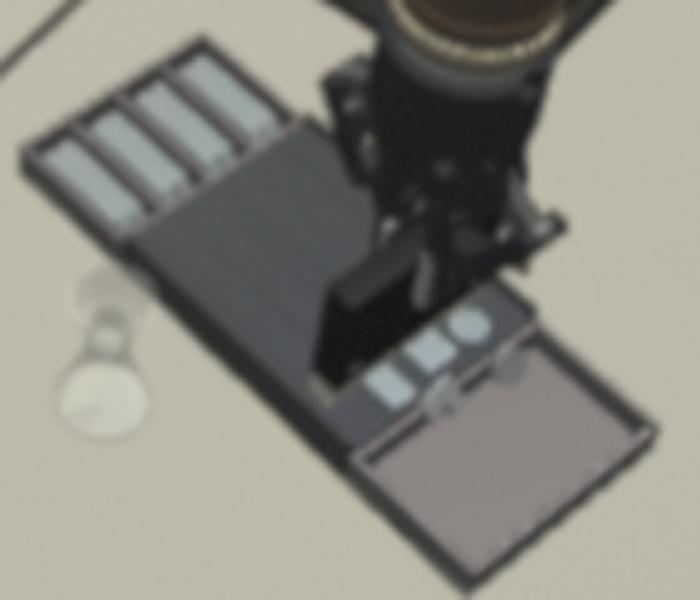

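{"fn": "carry_out", "kwargs": {"slide": [[-0.04, -0.2, 0], [-0.05, -0.24, 0], [-0.05, -0.24, 0], [-0.05, -0.24, 0], [-0.04, -0.2, 0], [0, 0, 0]], "twist": [[0, 0, 0], [0, 0, 0], [0, 0, 0], [0, 0, 0], [0, 0, 0], [0, 0, 0]], "fingers": [1, 1, 1, 1, 1, 1]}}

```text
time: 11.92
eef_pos: [0.4952, -0.1765, 0.2467]
tool_rot: [[-0.205, -0.979, 0.001], [-0.979, 0.205, -0.001], [0.001, -0.001, -1.0]]
wrist_force: [-0.4, 0.1, -1.6]
grip_width: 0.0169
```

```bash
python3 st.py 8
```

```text
12.025 [ 0.49524177 -0.17575458  0.24663766] [ 4.70923272e-04 -1.06760191e-03 -9.99999319e-01] -101.78869225386477 [-0.34709196 -1.21052296 -1.72707984] plate [-0.00114033 -0.10827593]
```

View pics/w8.png

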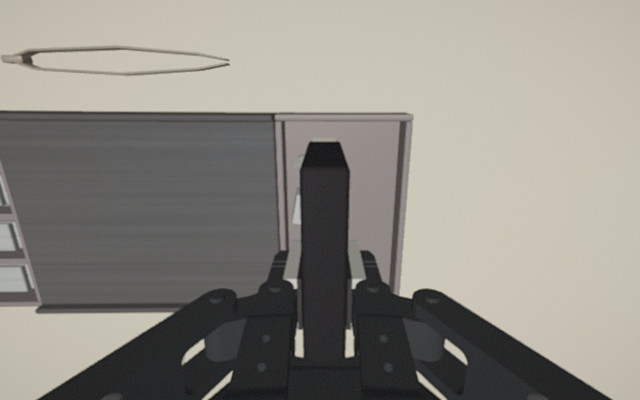

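View pics/ce8.png

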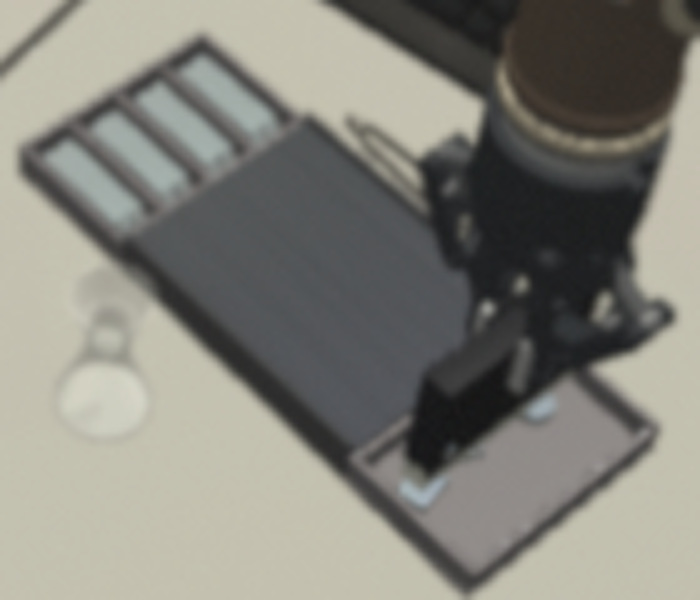

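Plate clear. Lifting, then looking into the tray.

{"fn": "carry_out", "kwargs": {"slide": [[0, 0, 0.3], [0, 0, 0.5], [0, 0, 0.5], [0, 0, 0.5], [0, 0.6, 0.4], [0, 0.8, 0], [0, 0.8, 0], [0, 0.4, 0]], "twist": [[0, 0, 0], [0, 0, 0], [0, 0, 0], [0, 0, 0], [0, 0, 0.5], [0, 0, 0.5], [0, 0, 0.5], [0, 0, 0.5]], "fingers": [1, 1, 1, 1, 1, 1, 1, 1]}}

```text
time: 13.02
eef_pos: [0.4958, -0.0404, 0.3689]
tool_rot: [[-0.024, -1.0, 0.011], [-1.0, 0.024, -0.002], [0.002, -0.011, -1.0]]
wrist_force: [-0.2, -0.8, -0.6]
grip_width: 0.0168
```

```bash
python3 st.py 9
```

```text
13.125 [ 0.49587177 -0.0402806   0.36873331] [ 0.01035491 -0.00151471 -0.99994524] -91.37936456277532 [ 0.1247729  -1.33642005 -0.61194534] plate [-0.02822753  0.02446397]
```

View pics/w9.png

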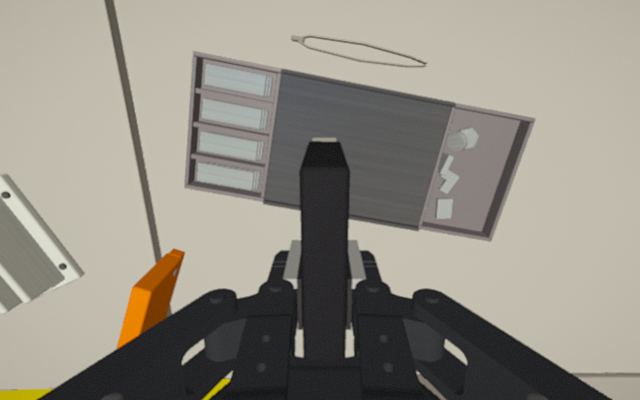

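View pics/ce9.png

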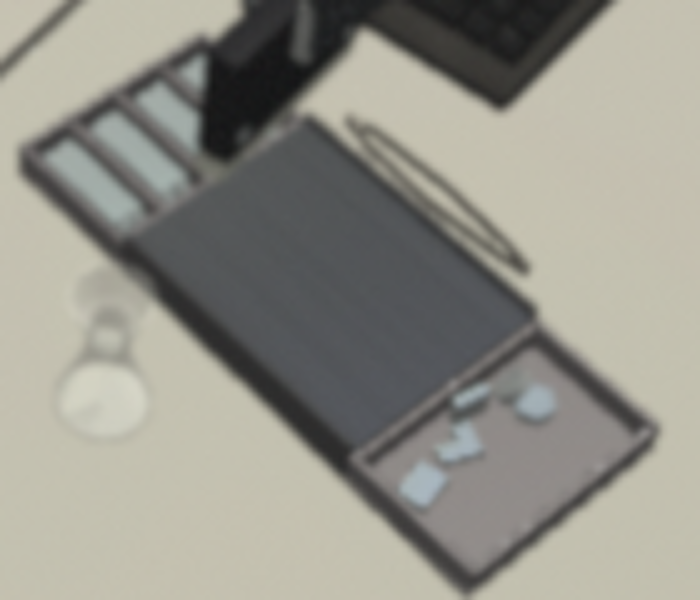

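All five chips lie inside the plain tray at wrist ~(457,142), (468,135), (445,165), (450,182) and (444,208), and the plate is bare. Next I carry the scraper to the bare bench at (0.63, 0.30).

{"fn": "carry_out", "kwargs": {"slide": [[0.17, 0.42, 0], [0.17, 0.42, 0], [0.17, 0.42, 0], [0.17, 0.42, 0], [0.17, 0.42, 0], [0.17, 0.42, 0], [0.17, 0.42, 0], [0.17, 0.42, 0]], "twist": [[0, 0, 1], [0, 0, 1], [0, 0, 1], [0, 0, 1], [0, 0, 1], [0, 0, 1], [0, 0, 1], [0, 0, 1]], "fingers": [1, 1, 1, 1, 1, 1, 1, 1]}}

```text
time: 14.12
eef_pos: [0.5662, 0.1283, 0.3743]
tool_rot: [[0.637, -0.77, 0.016], [-0.771, -0.637, 0.003], [0.008, -0.015, -1.0]]
wrist_force: [-0.2, 0.2, -0.5]
grip_width: 0.0172
```

{"fn": "carry_out", "kwargs": {"slide": [[0.17, 0.42, 0], [0.17, 0.42, 0], [0.17, 0.42, 0], [0.17, 0.42, 0], [0.17, 0.42, 0], [0.1, 0.2, 0], [0, 0, 0], [0, 0, 0]], "twist": [[0, 0, 1], [0, 0, 1], [0, 0, 1], [0, 0, 1], [0, 0, 1], [0, 0, 1], [0, 0, 1], [0, 0, 0.5]], "fingers": [1, 1, 1, 1, 1, 1, 1, 1]}}

```text
time: 15.12
eef_pos: [0.6177, 0.2443, 0.3784]
tool_rot: [[0.979, -0.205, 0.016], [-0.205, -0.979, 0.011], [0.013, -0.014, -1.0]]
wrist_force: [0.1, 0.0, -0.7]
grip_width: 0.0172
```

{"fn": "carry_out", "kwargs": {"slide": [[0.12, 0.4, 0], [0.12, 0.4, -0.2], [0, 0.2, -0.4], [0, 0, -0.4], [0, 0, 0], [0, 0, 0]], "twist": [[-0.1, 0.15, 0.9], [0, 0, 0.9], [0, 0, 0.5], [0, 0, 0], [0, 0, 0], [0, 0, 0]], "fingers": [1, 1, 1, 1, 1, 1]}}

```text
time: 15.88
eef_pos: [0.6305, 0.2915, 0.3261]
tool_rot: [[1.0, -0.004, 0.0], [-0.004, -1.0, -0.001], [0.0, 0.001, -1.0]]
wrist_force: [-0.4, 0.3, -1.3]
grip_width: 0.0173
```

```bash
python3 st.py 10; python3 -c "
from h import *
grab('side','s10')"
```

```text
15.975 [0.6303781  0.29152609 0.32631032] [ 5.41283555e-05 -7.63406654e-04 -9.99999707e-01] -0.2338503024136181 [ 0.51969477  0.31038879 -1.30716459] plate [0.03558317 0.37676473]
```

View pics/w10.png

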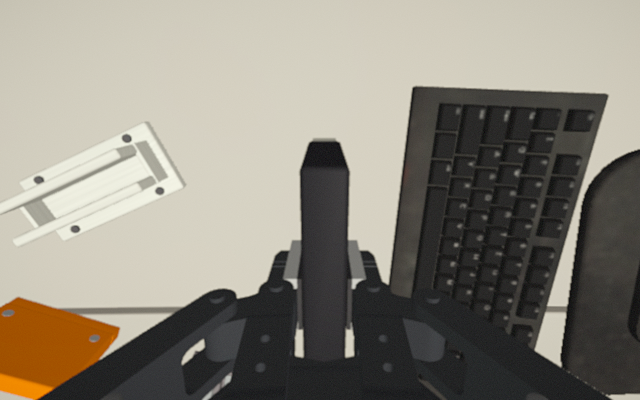

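View pics/s10.png

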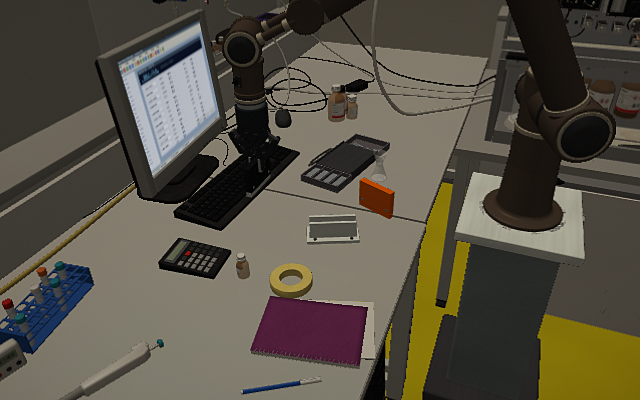

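```bash
python3 -c "
from h import *
print(p2w('w10',[(150,310),(560,308)],0),p2w('w10',[(405,200),(395,270),(415,90)],.02))"
```

```text
[[0.44869293 0.1509656  0.        ]
 [0.87525244 0.15216466 0.        ]] [[0.70205583 0.27721103 0.02      ]
 [0.69736834 0.2079756  0.02      ]
 [0.70350505 0.36912194 0.02      ]]
```

{"fn": "carry_out", "kwargs": {"slide": [[0, 0.16, -0.3], [0, 0, -0.4], [0, 0, -0.4], [0, 0, -0.4], [0, 0, -0.3], [0, 0, -0.1], [0, 0, 0], [0, 0, 0]], "twist": [[0, 0, 0.04], [0, 0, 0], [0, 0, 0], [0, 0, 0], [0, 0, 0], [0, 0, 0], [0, 0, 0], [0, 0, 0]], "fingers": [1, 1, 1, 1, 1, 1, 1, 1]}}

```text
time: 17.02
eef_pos: [0.63, 0.2998, 0.2244]
tool_rot: [[1.0, -0.001, 0.0], [-0.001, -1.0, -0.001], [0.0, 0.001, -1.0]]
wrist_force: [0.4, 0.2, -0.9]
grip_width: 0.017
```

{"fn": "carry_out", "kwargs": {"slide": [[0, 0, -0.02], [0, 0, -0.02], [0, 0, 0]], "twist": [[0, 0, 0], [0, 0, 0], [0, 0, 0]], "fingers": [1, 1, 1]}}

```text
time: 17.4
eef_pos: [0.631, 0.3002, 0.2247]
tool_rot: [[1.0, -0.001, 0.004], [-0.001, -1.0, 0.001], [0.004, -0.001, -1.0]]
wrist_force: [-0.1, -0.2, -0.7]
grip_width: 0.0174
```

{"fn": "carry_out", "kwargs": {"slide": [[0, 0, -0.015], [0, 0, 0]], "twist": [[0, 0, 0], [0, 0, 0]], "fingers": [1, 1]}}

```text
time: 17.65
eef_pos: [0.6311, 0.3002, 0.2244]
tool_rot: [[1.0, -0.001, 0.005], [-0.001, -1.0, 0.001], [0.005, -0.001, -1.0]]
wrist_force: [-0.2, 0.5, -2.0]
grip_width: 0.0168
```

{"fn": "carry_out", "kwargs": {"slide": [[-0.02, 0, -0.05], [0, 0, 0]], "twist": [[0, 0.06, 0], [0, 0, 0]], "fingers": [1, 1]}}

```text
time: 17.9
eef_pos: [0.6307, 0.3005, 0.2229]
tool_rot: [[1.0, -0.001, 0.001], [-0.001, -1.0, 0.002], [0.001, -0.002, -1.0]]
wrist_force: [0.6, -0.2, -2.2]
grip_width: 0.0171
```

{"fn": "carry_out", "kwargs": {"slide": [[0, 0, -0.03], [0, 0, 0]], "twist": [[-0.02, 0.02, 0], [0, 0, 0]], "fingers": [1, 1]}}

```text
time: 18.15
eef_pos: [0.631, 0.3008, 0.2229]
tool_rot: [[1.0, -0.001, 0.0], [-0.001, -1.0, 0.001], [0.0, -0.001, -1.0]]
wrist_force: [-0.2, -0.1, -1.8]
grip_width: 0.0175
```

```bash
python3 -c "
from h import *
o=bot.get_obs();print(o['time'],o['eef_pos'],o['tool_rot'],o['wrist_force'],o['ft_torque'])
grab('side','s11');crop('s11',210,110,110,90,6,'c11');grab('scene','e11');crop('e11',320,70,150,120,5,'c12')"
```

```text
18.15 [0.63103505 0.30079776 0.22286371] [[ 9.99999841e-01 -5.57585134e-04  8.83911967e-05]
 [-5.57637691e-04 -9.99999667e-01  5.95690791e-04]
 [ 8.80590190e-05 -5.95739986e-04 -9.99999819e-01]] [-0.19570804 -0.12390526 -1.80809234] [-0.00854961  0.03363383 -0.04273312]
```

View pics/c11.png

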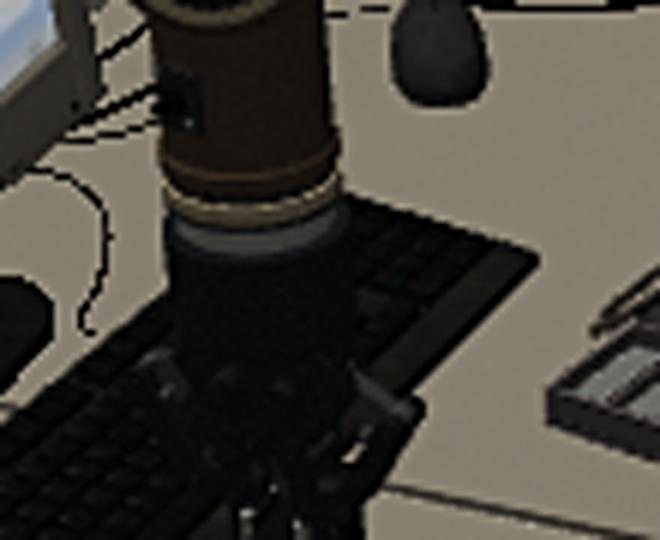

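View pics/c12.png

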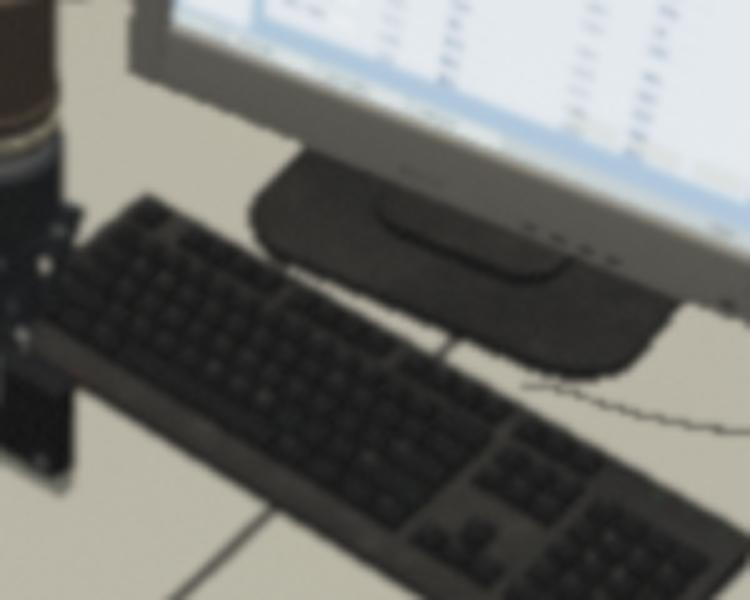

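```bash
python3 -c "
from h import *
crop('s11',200,140,120,100,6,'c11');crop('e11',270,90,90,90,6,'c12')"
```

```text
(no output)
```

View pics/c11.png

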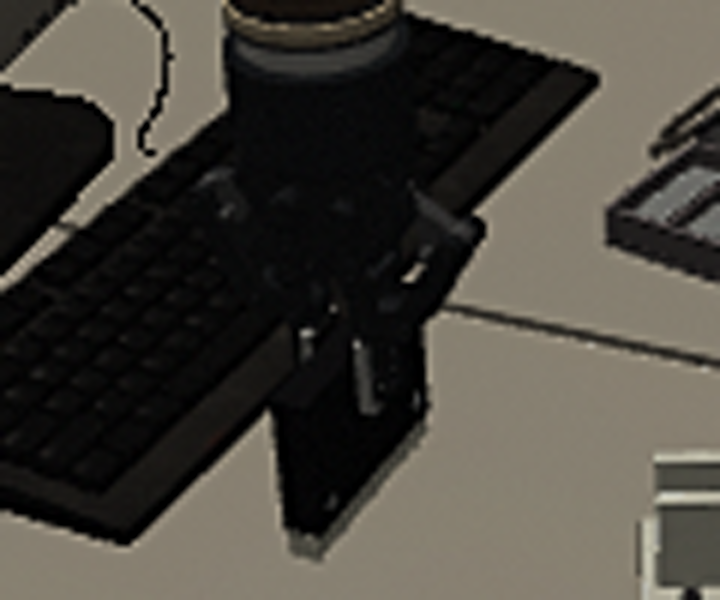

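View pics/c12.png

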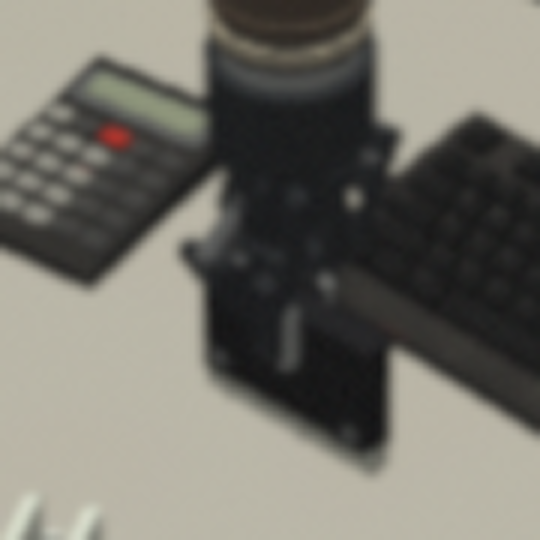

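{"fn": "carry_out", "kwargs": {"slide": [[0, 0, -0.04], [0, 0, 0]], "twist": [[-0.01, 0, 0], [0, 0, 0]], "fingers": [1, 1]}}

```text
time: 18.5
eef_pos: [0.6313, 0.301, 0.2229]
tool_rot: [[1.0, -0.001, -0.0], [-0.001, -1.0, -0.0], [-0.0, 0.0, -1.0]]
wrist_force: [0.8, 0.5, -1.7]
grip_width: 0.0173
```

{"fn": "carry_out", "kwargs": {"slide": [[0, 0, -0.04], [0, 0, 0]], "twist": [[0, 0, 0], [0, 0, 0]], "fingers": [1, 1]}}

```text
time: 18.75
eef_pos: [0.6315, 0.3011, 0.2228]
tool_rot: [[1.0, -0.001, -0.001], [-0.001, -1.0, -0.0], [-0.001, 0.0, -1.0]]
wrist_force: [-1.2, -0.2, -0.4]
grip_width: 0.0168
```

{"fn": "carry_out", "kwargs": {"slide": [[0, 0, -0.06]], "twist": [[0, 0.01, 0]], "fingers": [1]}}

```text
time: 18.88
eef_pos: [0.632, 0.3011, 0.2227]
tool_rot: [[1.0, -0.001, -0.002], [-0.001, -1.0, -0.001], [-0.002, 0.001, -1.0]]
wrist_force: [-6.8, -3.8, 23.0]
grip_width: 0.017
```

{"fn": "carry_out", "kwargs": {"slide": [[0, 0, 0], [0, 0, 0], [0, 0, 0]], "twist": [[0, -0.02, 0], [0, 0, 0], [0, 0, 0]], "fingers": [1, 1, 1], "grip_force": 20}}

```text
time: 19.25
eef_pos: [0.6322, 0.3011, 0.2228]
tool_rot: [[1.0, -0.001, 0.001], [-0.001, -1.0, -0.0], [0.001, 0.0, -1.0]]
wrist_force: [-1.6, 0.1, 4.6]
grip_width: 0.0171
```

{"fn": "carry_out", "kwargs": {"slide": [[0, 0, 0], [0, 0, 0], [0, 0, 0], [0, 0, 0], [0, 0, 0], [0, 0, 0]], "twist": [[0, 0, 0], [0, 0, 0], [0, 0, 0], [0, 0, 0], [0, 0, 0], [0, 0, 0]], "fingers": [0.78, 0.74, 0.68, 0.55, 0.4, 0.3]}}

```text
time: 20.0
eef_pos: [0.6315, 0.3008, 0.2203]
tool_rot: [[1.0, -0.001, -0.002], [-0.001, -1.0, -0.001], [-0.002, 0.001, -1.0]]
wrist_force: [0.7, -0.4, -0.3]
grip_width: 0.0596
```

```bash
python3 -c "
from h import *
o=bot.get_obs();print(o['time'],o['eef_pos'],o['wrist_force'],o['grip_width'])
grab('wrist','w13')"
```

```text
20.0 [0.63154298 0.30084891 0.22033483] [ 0.66677419 -0.36148707 -0.33778593] 0.059598909593584375
```

View pics/w13.png

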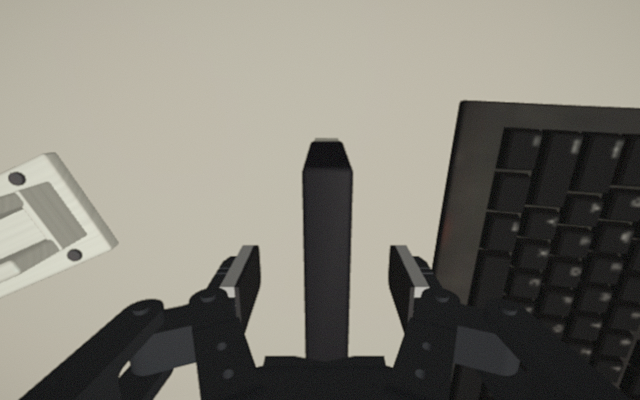

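Released and standing upright, centred between the open fingers. Retreating straight up.

{"fn": "carry_out", "kwargs": {"slide": [[0, 0, 0.2], [0, 0, 0.4], [0, 0, 0.5], [0, 0, 0.5], [0, 0, 0.5], [0, 0, 0.5], [0, 0, 0.5], [0, 0, 0]], "twist": [[0, 0, 0], [0, 0, 0], [0, 0, 0], [0, 0, 0], [0, 0, 0], [0, 0, 0], [0, 0, 0], [0, 0, 0]], "fingers": [0.3, 0.3, 0.3, 0.3, 0.2, 0, 0, 0]}}

```text
time: 21.05
eef_pos: [0.632, 0.3011, 0.3932]
tool_rot: [[1.0, -0.001, 0.01], [-0.001, -1.0, 0.003], [0.01, -0.003, -1.0]]
wrist_force: [0.5, -0.4, -0.1]
grip_width: 0.0854
```

```bash
python3 -c "
from h import *
o=bot.get_obs();print(o['time'],o['eef_pos'],o['wrist_force'],o['grip_width'])
grab('wrist','w14');grab('side','s14');grab('scene','e14')"
```

```text
21.05 [0.63204721 0.30108894 0.39317409] [ 0.52412765 -0.36477771 -0.08859498] 0.08542829729525278
```

View pics/w14.png

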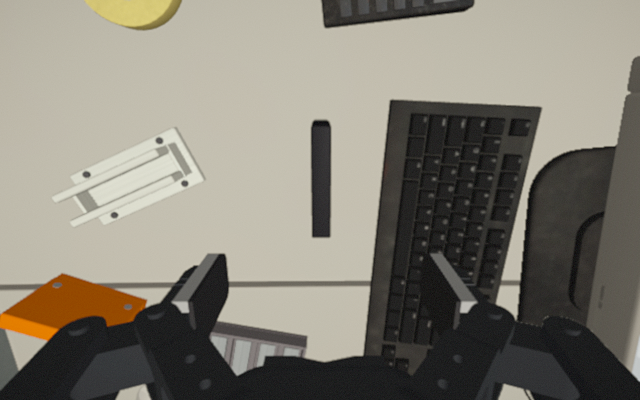

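View pics/s14.png

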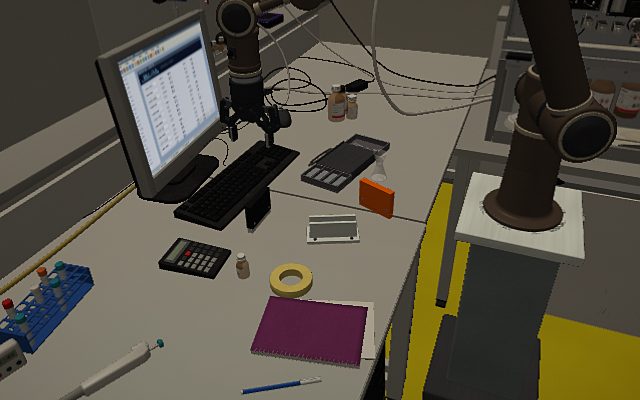

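View pics/e14.png

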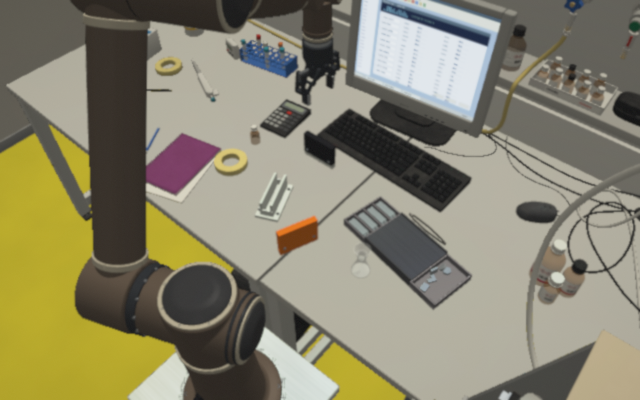

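The scraper stands upright at wrist (320,180), clear of the keyboard and holder. The chips are in the tray at scene (435,278), and the bystanders are where they were. Handing in.

```bash
python3 -c "
from rig import bot
print(bot.close_job())"
```

```text
the job is handed in; nothing more can be done
None
```

The job is done and handed in at about 21 s of the 51 s allowed; no verdict came back. I lifted the black scraper out of its holder by the top edge. One pass down the plate pushed all five chips into the plain tray. I then stood the scraper upright on the bare bench at about (0.63, 0.30) and backed the gripper off straight up.

**Chips and plate:** After the wipe, the wrist and scene pictures showed all five chips in the plain tray and the plate bare. One or two chips lean on each other or on the tray wall. The fingertips stayed about 48 mm above the scraper's lower edge, so they were never near the chips.

**Scraper:** After release it stood upright, with the keyboard, holder, plate and both trays clear of it. The tweezers, flask, tape roll, small bottle and orange block were where they started.

**Disagreements and surprises:**
- While I lined up the wipe, the cameras differed by 3 to 5 mm on how centred the scraper was between the lips. I shifted it about 2.5 mm, well inside the 8 mm of play on each side.
- On set-down the bench contact did not show in the resting force readings. The height stopped at the predicted contact value. A short press then read 23 N and confirmed it, and I eased that off before opening the fingers.

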